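# Weigh the teal tealight holder on the spring hook scale

### The arm

A 6-joint arm with a two-finger parallel gripper is mounted at the origin on the work surface. World frame = base frame: x ahead of the robot, y to its left, z up, the work surface at z = 0. Lengths are in mm, angles in rad, forces in N, time in s.
With the tool pointing down it reaches from about 275 to 750 mm from the base axis. Payload 10.2 kg.
Tool frame: the origin (TCP) lies at the very end of the fingers, on their centre line; the grasp point (between the pads) lies 19 mm behind it (ctrl.hold_point_z is the distance from the TCP to the grasp point, in mm); z points along the fingers, y is the direction in which the jaws open and shut (so a half turn about z gives the same grasp; the last joint's range is limited). The gripper opens to 85 mm and grips with 20 to 120 N. Pads are 22 mm wide; open, the fingers measure 114 mm over their backs; the gripper's body (76 mm by 85 mm) begins 54 mm behind the grasp point. The pads swing forward as they close: fully open they stand 13 mm farther back than shut.
Start: joints at [0.921, 0.313, 1.498, -0, 1.331, -0.223], TCP at [217.342, 477.905, 231.294] pointing down, gripper open.
Joint ranges: [-2.94, 2.94], [-0.97, 2.17], [0.19, 2.56], [-1.23, 4.37], [0.02, 3.11], [-2.88, 2.88]. Speed limits (rad/s): [2.39, 2.39, 3.01, 3.14, 3.14, 3.14].

### API

Orientations are given as a unit quaternion [w, x, y, z].
In Python, from rig import readout, cams, workorder, spotter, ctrl gives the robot as it stands.
- The arm moves only by the tool step_arm, never from a script. Its argument "plan" is text: rows parted by semicolons, each of 5 numbers parted by spaces: the shift along the tool's x, y, z in cm, then the turn about the tool's z in degrees, then the opening in per cent of the stroke, from 0 (shut) to 100 (fully open). In form: x y z twist gripper; .... A call has 1 to 10 rows; each row is the pose to reach, as a shift and turn from the pose commanded when the call began, along the tool's axes at that moment; what a row does not reach only later rows make up. A row lasts 1/10 s, in which the tool goes at most 50 mm and 8.59 degrees, less where a joint would pass 70% of its speed; a pose out of reach is approached as far as the arm can. A call with a gripper value outside its range is refused whole. The fingers move at their own pace and stop on an object; "grip_force" is the grip in N (left out, the last holds). Time passes only in rows, so rows that repeat a pose let the fingers close. It gives the time, the measured TCP pose, the force and the opening at its end, in the units of the state.
- readout.sense(): the state, without advancing time (a new reading comes with each control period).
- cams.capture(name): name is "scene" or "side" or "wrist"; returns (picture, depth): 420x560x3 uint8, red, green, blue; 420x560 float32, mm along the optical axis (not along the pixel's ray), 0 where there is no reading.
- cams.camera_info(name): a dict with "vfov" (degrees; the focal length in pixels is half the picture's height over the tangent of half this angle, whatever the lens; pixels are square), "cx", "cy" (the principal point, pixels), "rvec" (rotation vector, rad) and "tvec" (3), from world to camera coordinates, as OpenCV has them. Camera axes: x right, y down, z forward; pixel columns grow to the right and rows downward; lengths in mm; the calibration is good to about 2 mm. A picture is of the moment at which its call begins: read the wrist's pose just before it. camera_info takes no time and is no camera call; for the wrist camera it gives the pose at the moment of the call.
- workorder.finish_job(): hands the job in, once; it reports no verdict.
Trained networks look in the newest picture that a camera, given by its name, has taken for a name from the list of things; names that differ only in an ending like _2 or _b are one class to them, and where a whole thing is asked for, a point or a joint stands for the part that bears it (a point fixed in the world has none). Each returns a list of dicts, best first, with "conf" (0 to 1); they miss things now and then, are a little off and sometimes report something else, mostly with a low value. They report only what shows in the picture. A call takes as long as a camera call. They do not tell look-alikes from the thing itself.
- spotter.regions_of(camera, target): "pixels" (420x560 bool, what is visible of it) and "extent" ([centre column, centre row, width, height] in pixels, round what is visible of it).
The state is a dict: "time_s": time; "joints": joint angles; "dq": joint speeds; "tau": joint torques, N m; "eef_pos": TCP position; "ee_rot": TCP orientation; "force": force on the tool from outside, world axes, zero at the start; "wrist_torque": the same for the moment, N m; "grip_width": opening from 0.0 (shut) to 1.0 (fully open).
Only numpy, scipy, OpenCV 4.12 (cv2) and the standard library are available. Lean on these libraries where they do the work, as an engineer would, in place of code of your own. Each camera call takes 0.05 s, during which the arm holds its last target. There are 200 camera calls.

### The job

Weigh the teal hanging tealight holder: hang it by its wire bail on the hook of the spring scale, let go, and leave it there until it has hung still for a good second. Then lift it off the hook and stand it upright in the middle of the teal coaster, leaving the scale empty. Do not drop it, and do not disturb the mustard holder.

Things in the scene. Friction and masses are not known exactly. Their poses are not given: they have to be found in the camera images.
- teal_holder: Teal tealight cup, 64 mm wide, 45 high, 0.2-0.31 kg. Origin: underside centre, z up. Rigid 6 mm wire bail: uprights at y = +-30 mm, top bar along y, its centre at z 108, so a 54 x 60 mm opening looks along x; either end of x may face the hook. On top a wooden grip block, 28 (x) by 22 mm (y), z 110-156: pinch its 22 mm width (fingers closing along y) at z 138, fingertips above the bar.
- hook_seat (a point): Middle of the spring scale's hook floor (top face), 175 mm above the ledge unloaded; z up. The hook, a strap 20 mm wide, 3 thick, points along -x: tip 34 mm out, 18 up; it also rises 21 mm at +x 28-34, then runs to the column (at +x 90, 226 high). Pass the bail over the tip along +x, then lower. Spring 90 N/m: sinks 22-34 mm, still in 2 s, rises back when unloaded; stop at 45 mm.
- teal_coaster: Flat round teal silicone coaster, 100 mm across, 6 mm thick, stuck to the ledge. Origin: centre of its underside; z up. (A mustard coaster of the same size also lies on the ledge.)
- mustard_holder: The same kind and size of tealight holder in mustard yellow; it is to stay where it stands. Origin: centre of its underside.
Things that resemble listed ones, but are neither listed nor needed, are in the scene too. Leave any blue or purple look-alike of the teal_coaster alone.

How it is judged:
By the outcome, as a careful person would: the job done as asked, in the order asked, and still so for the second after the job is handed in, with the robot touching nothing.
It also fails if it takes over 64 s, if anything falls off the work surface, if the arm or the gripper's body presses on something with over 40 N, if the wrist force passes 120 N, or if a joint passes its speed limit or range.

## Working session

There is one attempt and no reset: what is moved stays moved. The work goes in short steps, Python scripts to look and compute and a tool call to move; the robot and the scene stay as the last step left them, time stands still between calls to the robot, and variables do not carry over. Pictures are saved under pics/ and viewed, about 8 in all and at most 12, crops included, and the job is handed in when it is done.

Besides the shell and the picture viewer there is one more tool, called by a JSON object that holds its "op" and its "data", one argument or row to a line. step_arm: Moves the arm, as the interface text tells. Its arguments: {"type":"object","properties":{"plan":{"type":"string"},"grip_force":{"type":"number"}},"required":["plan"]}

```bash
mkdir -p pics
cat > h.py <<'E'
import numpy as np, cv2
from rig import readout, cams, workorder, spotter, ctrl
def cloud(name):
    i=cams.camera_info(name); p,d=cams.capture(name)
    f=p.shape[0]/2/np.tan(np.radians(i['vfov'])/2)
    R=cv2.Rodrigues(np.array(i['rvec'],float))[0]; t=np.array(i['tvec'],float).ravel()
    v,u=np.mgrid[:p.shape[0],:p.shape[1]]
    c=np.stack([(u-i['cx'])/f*d,(v-i['cy'])/f*d,d],-1)
    W=(c-t)@R
    W[d<=0]=np.nan
    return p,d,W,i
def save(p,fn): cv2.imwrite('pics/'+fn,p[...,::-1])
E
python3 - <<'E'
from h import *
print(readout.sense())
for n in('scene','side'):
    p,d,W,i=cloud(n); save(p,n+'0.png'); np.save(n+'.npy',W); print(n,i)
    for t in('teal_holder','hook_seat','teal_coaster','mustard_holder'):
        for r in spotter.regions_of(n,t):
            m=r['pixels']; w=W[m]; w=w[~np.isnan(w[:,0])]
            print(t,round(r['conf'],2),np.round(r['extent']),p[m].mean(0).round(),np.nanmedian(w,0).round() if len(w) else '',np.percentile(w,[3,97],axis=0).round().tolist() if len(w) else '')
E
```

```text
{'time_s': 0.0, 'joints': array([ 9.20610264e-01,  3.13430526e-01,  1.49845326e+00,  2.59658971e-05,
        1.33096628e+00, -2.23421332e-01]), 'dq': array([ 5.36079092e-04, -9.11896864e-04, -3.10018856e-05, -7.49294499e-04,
       -1.52300603e-03, -5.18178807e-05]), 'tau': array([-7.22320260e-05, -4.12268186e+01, -2.59743780e+01, -1.70413450e-04,
        4.10268927e-03,  3.52072846e-05]), 'eef_pos': array([217.16982367, 477.69845048, 230.73894361]), 'ee_rot': array([-2.77396708e-04,  2.11769739e-01,  9.77319386e-01, -5.64341495e-04]), 'force': array([-0.46542737,  0.70061054,  0.14571464]), 'wrist_torque': array([ 0.02056632, -0.00178393,  0.01296492]), 'grip_width': 1.005442956215645}
scene {'vfov': 43.447864008842444, 'cx': 270.98425230835676, 'cy': 208.69920423815017, 'rvec': array([ 2.19487623,  1.36124444, -0.45248487]), 'tvec': array([-186.19928279, -390.25278181, 1794.37666271])}
teal_holder 0.67 [185. 212.  29.  43.] [63. 65. 60.] [ 466. -283.   36.] [[391.0, -312.0, -1.0], [491.0, -255.0, 158.0]]
hook_seat 0.92 [405. 139.  52.  31.] [68. 48. 47.] [596. 338. 192.] [[457.0, 2
[... 1092 characters left out ...]
 306.  27.  64.] [95. 94. 86.] [ 458. -286.   40.] [[429.0, -313.0, 8.0], [489.0, -254.0, 157.0]]
teal_coaster 0.94 [328. 273.  37.  34.] [56. 86. 88.] [ 627. -233.    7.] [[584.0, -276.0, 2.0], [674.0, -187.0, 9.0]]
teal_coaster 0.72 [336. 374.  53.  45.] [ 90.  56. 106.] [ 465. -416.    7.] [[423.0, -458.0, 5.0], [509.0, -371.0, 10.0]]
teal_coaster 0.68 [394. 262.  40.  36.] [ 56.  74. 137.] [ 776. -309.    7.] [[733.0, -352.0, 4.0], [822.0, -266.0, 10.0]]
teal_coaster 0.59 [298. 191.  34.  22.] [ 62.  78. 138.] [767.  53.   7.] [[724.0, 12.0, 4.0], [812.0, 97.0, 10.0]]
mustard_holder 0.75 [237. 247.  27.  56.] [121. 100.  74.] [468. -83.  38.] [[439.0, -109.0, 8.0], [498.0, -50.0, 157.0]]
```

Run:
```python
import cv2
a=cv2.imread('pics/scene0.png'); b=cv2.imread('pics/side0.png')
cv2.imwrite('pics/v1.png',cv2.convertScaleAbs(cv2.resize(a,(784,588)),alpha=1.6))
cv2.imwrite('pics/v2.png',cv2.convertScaleAbs(cv2.resize(b,(784,588)),alpha=1.3))
```

```text
(no output)
```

View pics/v1.png

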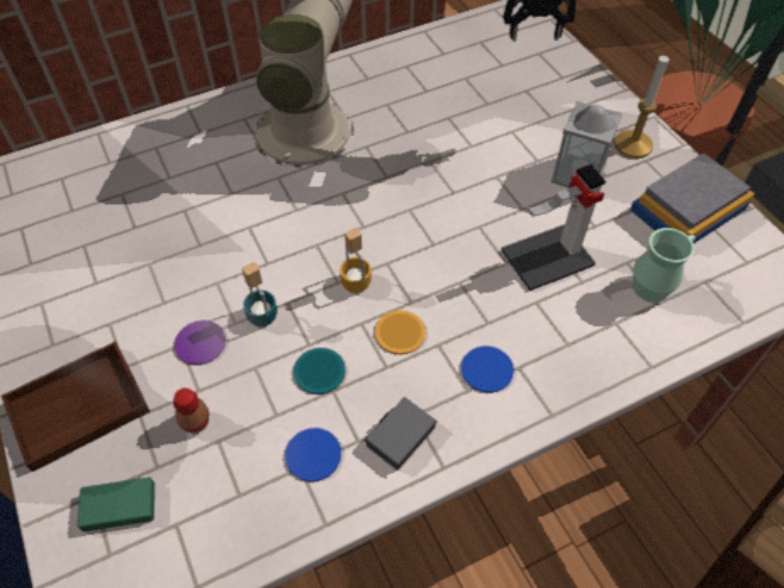

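View pics/v2.png

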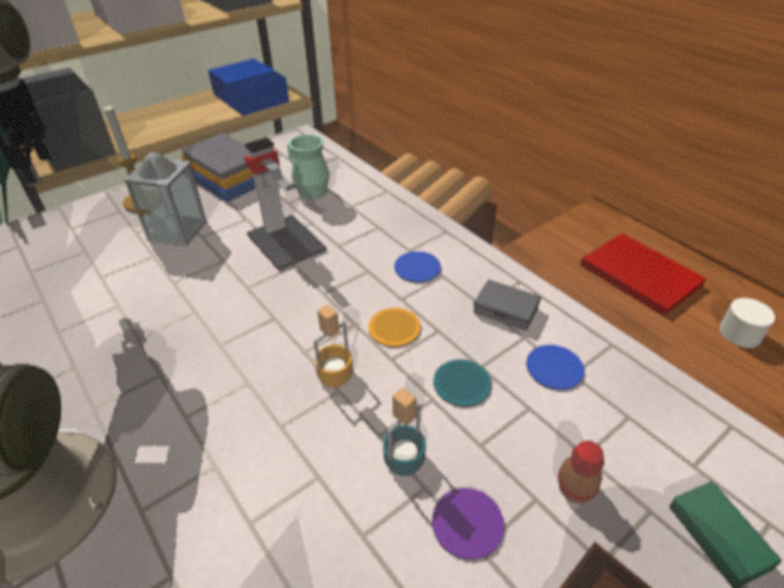

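View 1 shows the teal holder at (260,300), the mustard holder at (353,265), the teal coaster at (319,370), the mustard, blue and purple coasters, and the scale at (575,220) with its hook at about (550,207). View 2 confirms this: teal holder (404,445), coaster (462,383), scale (270,200). The possible mix-ups are the mustard holder and the blue and purple coasters, and colour separates them. Next I'll measure the geometry.

Run:
```python
import numpy as np, cv2
a={}
for n in('scene','side'):
    W=np.load(n+'.npy'); P=W.reshape(-1,3); P=P[~np.isnan(P[:,0])]
    def box(x0,x1,y0,y1,z0,z1): return P[(P[:,0]>x0)&(P[:,0]<x1)&(P[:,1]>y0)&(P[:,1]<y1)&(P[:,2]>z0)&(P[:,2]<z1)]
    for nm,(x,y) in dict(teal=(460,-285),must=(468,-82)).items():
        for z0,z1 in((112,150),(151,163),(8,48)):
            q=box(x-45,x+45,y-45,y+45,z0,z1)
            if len(q)>4: print(n,nm,z0,len(q),q.mean(0).round(1),'minrect',[np.round(k,1) for k in cv2.minAreaRect(q[:,:2].astype(np.float32))])
    for z0,z1 in((5,25),(60,150),(150,172),(172,182),(182,200),(200,215),(215,225),(225,240)):
        q=box(520,680,200,400,z0,z1)
        if len(q)>4: print(n,'scale',z0,len(q),q.mean(0).round(),[np.round(k) for k in cv2.minAreaRect(q[:,:2].astype(np.float32))])
    q=box(520,680,200,325,130,240)
    print(q[np.argsort(q[:,1])][::max(1,len(q)//30)].round().tolist())
```

```text
scene teal 112 115 [ 469.2 -283.   129.7] minrect [array([ 473.6, -287.2]), array([35.4, 31.7]), np.float64(65.5)]
scene teal 151 86 [ 462.1 -283.   156.5] minrect [array([ 461.1, -282.1]), array([26. , 27.4]), np.float64(6.3)]
scene teal 8 432 [ 460.9 -283.3   29.8] minrect [array([ 460.3, -283.1]), array([64.4, 67.5]), np.float64(61.4)]
scene must 112 109 [477.7 -82.  130.9] minrect [array([482.2, -85.2]), array([30.7, 37.4]), np.float64(67.6)]
scene must 151 78 [470.8 -80.1 156.5] minrect [array([469.6, -79.6]), array([27.4, 24.4]), np.float64(89.9)]
scene must 8 409 [469.8 -81.3  29.9] minrect [array([469. , -80.3]), array([67.3, 66.6]), np.float64(23.7)]
scene scale 5 1764 [599. 297.  13.] [array([600., 299.]), array([159., 197.]), np.float64(0.0)]
scene scale 60 375 [602. 353. 107.] [array([600., 352.]), array([49., 29.]), np.float64(28.0)]
scene scale 150 42 [605. 350. 157.] [array([599., 316.]), array([ 41., 105.]), np.float64(2.0)]
scene scale 172 150 [597. 285. 178.] [array([590., 304.]), array([140.,  59.]), np.float64(83.0)]
scene scale 182 271 [602. 321. 193.] [array([58
[... 2603 characters left out ...]
0, 179.0], [588.0, 237.0, 177.0], [589.0, 250.0, 177.0], [584.0, 258.0, 175.0], [590.0, 264.0, 176.0], [595.0, 265.0, 177.0], [584.0, 269.0, 176.0], [595.0, 271.0, 177.0], [590.0, 274.0, 181.0], [585.0, 277.0, 178.0], [588.0, 281.0, 179.0], [598.0, 283.0, 177.0], [584.0, 286.0, 177.0], [583.0, 290.0, 179.0], [601.0, 291.0, 185.0], [604.0, 292.0, 181.0], [596.0, 293.0, 186.0], [601.0, 293.0, 181.0], [593.0, 294.0, 184.0], [584.0, 295.0, 187.0], [591.0, 295.0, 190.0], [589.0, 296.0, 193.0], [605.0, 298.0, 190.0], [595.0, 300.0, 196.0], [600.0, 303.0, 197.0], [588.0, 304.0, 197.0], [594.0, 311.0, 195.0], [602.0, 314.0, 194.0], [592.0, 317.0, 196.0], [586.0, 319.0, 197.0], [605.0, 324.0, 195.0]]
```

Run:
```python
import numpy as np, cv2
for n in('scene','side'):
    W=np.load(n+'.npy'); P=W.reshape(-1,3); P=P[~np.isnan(P[:,0])]
    for nm,(x,y) in dict(teal=(460,-283)).items():
        q=P[(abs(P[:,0]-x)<45)&(abs(P[:,1]-y)<45)&(P[:,2]>52)&(P[:,2]<112)]
        print(n,nm,(q[:,:]-[x,y,0]).round().tolist())
    H=P[(abs(P[:,0]-593)<14)&(P[:,1]>222)&(P[:,1]<325)&(P[:,2]>170)&(P[:,2]<202)]
    A=[]
    for y in range(225,325,12):
        h=H[abs(H[:,1]-y)<6]; 
        if len(h)>3: A.append((y,(h[:,0].min()+h[:,0].max())/2,np.median(h[:,2]))); print(np.round(A[-1]),len(h))
    A=np.array(A); print(np.polyfit(A[:,0],A[:,1],1), np.polyval(np.polyfit(A[:,0],A[:,1],1),264))
a=cv2.imread('pics/side0.png')[265:350,250:330]; b=cv2.imread('pics/scene0.png')[175:245,150:220]
cv2.imwrite('pics/v3.png',np.hstack([cv2.resize(a,(400,400),interpolation=2),cv2.convertScaleAbs(cv2.resize(b,(400,400),interpolation=2),alpha=1.5)]))
```

```text
scene teal [[-29.0, -7.0, 66.0], [10.0, 0.0, 110.0], [-31.0, -5.0, 57.0], [-29.0, -2.0, 58.0], [14.0, 1.0, 109.0], [-28.0, -6.0, 57.0], [-26.0, -3.0, 58.0], [-28.0, -6.0, 52.0], [22.0, 1.0, 110.0], [24.0, 4.0, 111.0], [29.0, 5.0, 112.0], [28.0, 4.0, 107.0], [29.0, 3.0, 104.0], [33.0, 5.0, 108.0], [30.0, 2.0, 102.0], [34.0, 4.0, 106.0], [28.0, 8.0, 96.0], [30.0, 4.0, 96.0], [30.0, 7.0, 94.0], [30.0, 4.0, 91.0], [29.0, 7.0, 89.0], [31.0, 3.0, 89.0], [32.0, 5.0, 88.0], [31.0, 2.0, 84.0], [35.0, 4.0, 88.0], [31.0, 8.0, 81.0], [32.0, 4.0, 80.0], [31.0, 7.0, 78.0], [31.0, 4.0, 74.0], [31.0, 6.0, 72.0], [29.0, 3.0, 67.0], [28.0, 6.0, 64.0], [30.0, 3.0, 64.0], [35.0, 4.0, 69.0], [29.0, 8.0, 60.0], [30.0, 5.0, 58.0], [31.0, 4.0, 55.0], [33.0, 6.0, 57.0], [34.0, 5.0, 53.0]]
[225. 593. 195.] 10
[237. 591. 181.] 15
[249. 591. 179.] 24
[261. 593. 177.] 30
[273. 591. 177.] 27
[285. 593. 180.] 32
[297. 591. 193.] 51
[309. 591. 196.] 27
[321. 595. 197.] 25
[1.31614888e-02 5.88630518e+02] 592.1051510470985
side teal [[30.0, 7.0, 112.0], [30.0, 4.0, 112.0], [33.0, 4.0, 109.0], [27.0, 4.0, 111.0], [29.
[... 2245 characters left out ...]
0, 78.0], [-29.0, -6.0, 77.0], [-32.0, -4.0, 75.0], [-31.0, -5.0, 75.0], [-29.0, -7.0, 76.0], [-33.0, -4.0, 73.0], [-30.0, -5.0, 71.0], [-30.0, -7.0, 73.0], [-32.0, -4.0, 68.0], [-31.0, -5.0, 68.0], [-28.0, -5.0, 65.0], [-33.0, -5.0, 66.0], [-32.0, -6.0, 67.0], [-29.0, -6.0, 63.0], [-33.0, -4.0, 61.0], [-31.0, -5.0, 61.0], [-30.0, -7.0, 64.0], [-32.0, -3.0, 56.0], [-32.0, -6.0, 60.0], [-29.0, -6.0, 57.0], [-33.0, -4.0, 54.0], [-31.0, -5.0, 54.0], [-30.0, -7.0, 56.0]]
[225. 592. 192.] 12
[237. 592. 183.] 21
[249. 587. 177.] 6
[261. 593. 176.] 15
[273. 593. 177.] 18
[285. 594. 179.] 25
[297. 595. 190.] 51
[309. 594. 195.] 13
[321. 595. 196.] 15
[5.01102499e-02 5.78913541e+02] 592.1426466952229
```

View pics/v3.png

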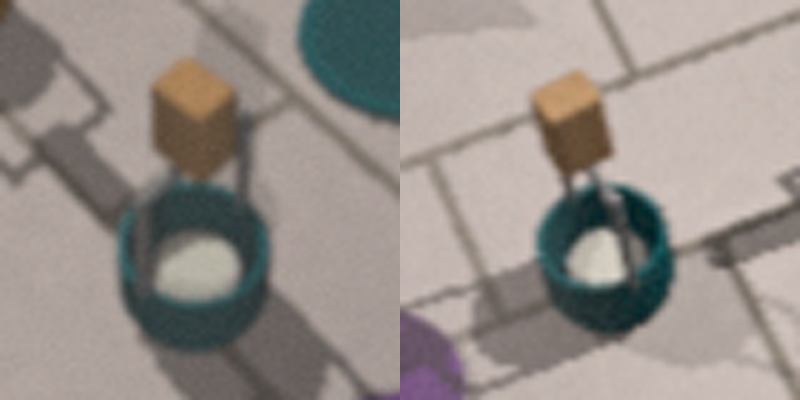

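Crop: the dark teal cup and wooden block at (195,115) left and (570,115) right, with the bail bar running left to right. This is the right holder. Bail at about 9° in the world, hook pointing along about −y with its seat near (592,264,177).

```bash
cat >> h.py <<'E'
from scipy.spatial.transform import Rotation as Ro
def rows(tgt,yaw=None,pos=None,rot=None):
    """shift (cm, tool axes) and twist (deg) to reach world TCP tgt with tool y at world angle yaw (mod 180)"""
    s=readout.sense(); q=s['ee_rot']; R=Ro.from_quat([q[1],q[2],q[3],q[0]]).as_matrix()
    d=R.T@(np.array(tgt)-s['eef_pos'])/10
    cur=np.degrees(np.arctan2(R[1,1],R[0,1])); tw=0
    if yaw is not None: tw=-((yaw-cur+90)%180-90)
    print('t',round(s['time_s'],2),'pos',s['eef_pos'].round(1),'yaw',cur.round(1),'F',s['force'].round(2),'grip',round(s['grip_width'],3),'-> shift',d.round(2),'twist',round(tw,1),'zdir',R[:,2].round(3))
E
python3 -c "
from h import *
rows([460,-283,230],9.2)"
```

```text
t 0.5 pos [217.3 477.9 231.3] yaw 65.5 F [ 0.67 -0.18  0.21] grip 0.999 -> shift [-53.59 -59.22   0.13] twist 56.3 zdir [-0. -0. -1.]
```

{"op": "step_arm", "data": {
  "plan": "-53.6 -59.2 0 56 100;-53.6 -59.2 0 56 100;-53.6 -59.2 0 56 100;-53.6 -59.2 0 56 100;-53.6 -59.2 0 56 100;-53.6 -59.2 0 56 100;-53.6 -59.2 0 56 100;-53.6 -59.2 0 56 100;-53.6 -59.2 0 56 100;-53.6 -59.2 0 56 100"
}}

```text
time_s: 1.5
eef_pos: [369.6, -0.6, 231.6]
ee_rot: [0.001, 0.646, 0.763, 0.0]
force: [2.3, -0.2, 0.7]
grip_width: 1.001
```

```bash
python3 -c "
from h import *
rows([460,-283,230],9.2)"
```

```text
t 1.5 pos [369.6  -0.6 231.6] yaw 9.5 F [ 2.27 -0.25  0.7 ] grip 1.001 -> shift [-29.35   4.25   0.18] twist 0.3 zdir [ 0.001 -0.    -1.   ]
```

{"op": "step_arm", "data": {
  "plan": "-29.3 4.2 0.1 0 100;-29.3 4.2 0.1 0 100;-29.3 4.2 0.1 0 100;-29.3 4.2 0.1 0 100;-29.3 4.2 0.1 0 100;-29.3 4.2 0.1 0 100;-29.3 4.2 0.1 0 100;-29.3 4.2 0.1 0 100;-29.3 4.2 0.1 0 100"
}}

```text
time_s: 2.4
eef_pos: [459.3, -279.5, 230.5]
ee_rot: [-0.0, 0.646, 0.764, 0.0]
force: [0.9, 0.7, -0.7]
grip_width: 1.001
```

Run:
```python
from h import *
rows([460,-283,230],9.2)
p,d,W,i=cloud('wrist'); save(p,'w1.png')
m=(W[...,2]>148)&(W[...,2]<164)&(abs(W[...,0]-460)<40)&(abs(W[...,1]+283)<40)
q=W[m]; print(len(q),q.mean(0),cv2.minAreaRect(q[:,:2].astype(np.float32)))
m=(W[...,2]>98)&(W[...,2]<114)&(abs(W[...,0]-460)<45)&(abs(W[...,1]+283)<45)
q=W[m]; print(len(q))
if len(q)>4: print(q.mean(0),cv2.minAreaRect(q[:,:2].astype(np.float32)))
```

```text
t 2.4 pos [ 459.3 -279.5  230.5] yaw 9.6 F [ 0.89  0.68 -0.67] grip 1.001 -> shift [-0.36  0.01  0.05] twist 0.4 zdir [-0.  0. -1.]
1087 [ 459.35900884 -279.03255109  154.66750162] ((459.5213928222656, -279.9515686035156), (21.770782470703125, 27.133838653564453), 9.749735832214355)
342
[ 459.74978186 -279.03917646  108.98920947] ((458.8424072265625, -274.9045104980469), (65.73583984375, 16.946046829223633), 10.019232749938965)
```

View pics/w1.png

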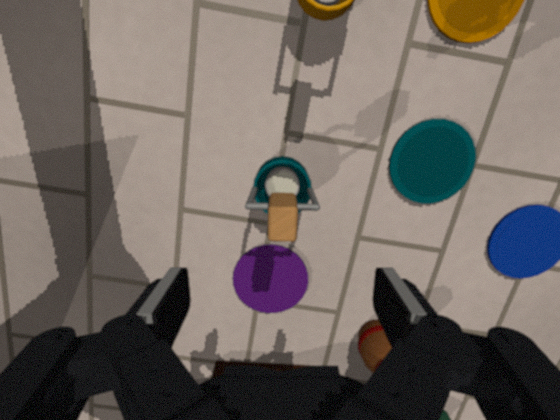

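Wrist view: the teal cup and block are centred at (283,215) with the fingers on either side, and the bail is square to the jaws. I'll descend and grip.

{"op": "step_arm", "data": {
  "plan": "-0.2 0.05 4 0 100;-0.2 0.05 8 0 100;-0.2 0.05 11.1 0 100;-0.2 0.05 11.1 0 100;-0.2 0.05 11.1 0 0;-0.2 0.05 11.1 0 0;-0.2 0.05 11.1 0 0;-0.2 0.05 11.1 0 0;-0.2 0.05 11.1 0 0;-0.2 0.05 11.1 0 0",
  "grip_force": 50
}}

```text
time_s: 3.45
eef_pos: [460.7, -282.6, 120.3]
ee_rot: [0.001, 0.646, 0.763, 0.0]
force: [0.6, 1.1, 6.9]
grip_width: 0.248
```

```bash
python3 -c "
from h import *
rows([460,-281,119],9.6)"
```

```text
t 3.45 pos [ 460.7 -282.6  120.3] yaw 9.5 F [0.56 1.14 6.95] grip 0.248 -> shift [ 0.17 -0.04  0.13] twist -0.1 zdir [ 0.001 -0.001 -1.   ]
```

{"op": "step_arm", "data": {
  "plan": "0 0 -1 0 0;0 0 -4 0 0;0 0 -8 0 0;0 0 -12.5 0 0;0 0 -17 0 0;0 0 -17 0 0;0 0 -17 0 0;0 0 -17 0 0"
}}

```text
time_s: 4.25
eef_pos: [459.7, -281.9, 287.7]
ee_rot: [-0.002, 0.646, 0.763, 0.0]
force: [0.2, 0.2, -2.2]
grip_width: 0.249
```

```bash
python3 -c "
from h import *
rows([592,130,290],-2.5)
p,d,W,i=cloud('wrist'); save(p,'w2.png')
p,d,W,i=cloud('side')
m=(abs(W[...,0]-460)<45)&(abs(W[...,1]+283)<45)&(W[...,2]>150)&(W[...,2]<225); q=W[m]; print(len(q),q.min(0),q.max(0))
m=m&(W[...,2]<212);h=W[m];print(h.mean(0))
save(p[200:400,180:400],'s2.png')"
```

```text
t 4.25 pos [ 459.7 -281.9  287.7] yaw 9.5 F [ 0.16  0.25 -2.24] grip 0.249 -> shift [38.42 19.87 -0.17] twist 12.0 zdir [-0.002  0.002 -1.   ]
1165 [ 426.69149311 -313.92663313  167.31823769] [ 490.20145525 -250.26081433  224.87050992]
[ 458.44657997 -284.70107759  194.82477851]
```

{"op": "step_arm", "data": {
  "plan": "2 1 -0.3 1 0;5 2.6 -0.3 3 0;9 4.7 -0.3 6 0;13.5 7 -0.3 9 0;18 9.3 -0.3 12 0;22.5 11.6 -0.3 12 0;27 14 -0.3 12 0;31.5 16.3 -0.3 12 0;35.5 18.4 -0.3 12 0;38.4 19.9 -0.3 12 0"
}}

```text
time_s: 5.35
eef_pos: [592.8, 132.5, 290.9]
ee_rot: [-0.001, 0.721, 0.693, -0.001]
force: [0.5, -1.2, -1.8]
grip_width: 0.252
```

Run:
```python
from h import *
rows([592,150,226],-2.5)
for n in('scene','side'):
    p,d,W,i=cloud(n); P=W.reshape(-1,3); P=P[~np.isnan(P[:,0])]
    q=P[(P[:,0]>150)&(P[:,0]<560)&(P[:,1]>200)&(P[:,1]<520)&(P[:,2]>60)]
    print('lantern-ish',len(q),np.percentile(q,[1,99],axis=0).round() if len(q) else '')
    b=P[(abs(P[:,0]-592)<50)&(abs(P[:,1]-130)<50)&(P[:,2]>150)&(P[:,2]<290)]
    print('holder',b.min(0).round(),b.max(0).round())
    u=b[(b[:,2]>225)&(b[:,2]<270)]; print('uprights',[ (k.mean(0).round(1)) for k in(u[u[:,0]<585],u[u[:,0]>600])])
    save(p,n+'3.png')
```

```text
t 5.35 pos [592.8 132.5 290.9] yaw -2.3 F [ 0.51 -1.24 -1.85] grip 0.252 -> shift [ 1.74 -0.14  6.49] twist 0.2 zdir [-0.002  0.    -1.   ]
lantern-ish 1406 [[363. 439.  62.]
 [487. 518. 199.]]
holder [560.  99. 171.] [627. 163. 288.]
uprights [array([563.6, 132. , 247.2]), array([623.3, 129.8, 247.5])]
lantern-ish 1935 [[354. 441.  61.]
 [488. 517. 196.]]
holder [560. 103. 170.] [627. 168. 289.]
uprights [array([562.6, 136.4, 248.1]), array([622.4, 134. , 249.3])]
```

{"op": "step_arm", "data": {
  "plan": "1.5 -0.1 2 0 0;1.7 -0.1 5 0 0;1.7 -0.1 6.5 0 0;1.7 -0.1 6.5 0 0;3 -0.15 6.5 0 0;4.5 -0.2 6.5 0 0;5 -0.2 6.5 0 0;5 -0.2 6.5 0 0;5 -0.2 6.5 0 0;5 -0.2 6.5 0 0"
}}

```text
time_s: 6.45
eef_pos: [593.0, 179.2, 227.4]
ee_rot: [0.0, 0.722, 0.692, 0.0]
force: [-0.4, 1.1, -1.8]
grip_width: 0.252
```

Run:
```python
from h import *
rows([593,263,226],-2.5)
pp=[]
for n in('scene','side'):
    p,d,W,i=cloud(n); P=W.reshape(-1,3); P=P[~np.isnan(P[:,0])]
    b=P[(abs(P[:,0]-592)<50)&(abs(P[:,1]-180)<40)&(P[:,2]>80)&(P[:,2]<226)]
    print('holder',b.min(0).round(),b.max(0).round())
    u=b[(b[:,2]>165)&(b[:,2]<205)]; print('uprights',[ (k.mean(0).round(1)) for k in(u[u[:,0]<580],u[u[:,0]>606])])
    H=P[(abs(P[:,0]-593)<14)&(P[:,1]>222)&(P[:,1]<300)&(P[:,2]>165)&(P[:,2]<205)]
    print('tip',H[H[:,1]<234].mean(0).round(1) if len(H) else '', 'ymin',np.percentile(H[:,1],[1,3]))
    K=np.array([[1]]) 
    c=cv2.Rodrigues(np.array(i['rvec'],float))[0]@np.array([592,230,190.])+np.array(i['tvec']).ravel(); f=210/np.tan(np.radians(i['vfov'])/2)
    u0,v0=int(f*c[0]/c[2]+i['cx']),int(f*c[1]/c[2]+i['cy'])
    pp.append(cv2.convertScaleAbs(cv2.resize(p[max(0,v0-50):v0+50,max(0,u0-50):u0+50],(400,400),interpolation=2),alpha=1.4))
save(np.hstack(pp),'v5.png')
```

```text
t 6.45 pos [593.  179.2 227.4] yaw -2.5 F [-0.42  1.11 -1.77] grip 0.252 -> shift [ 8.38 -0.36  0.14] twist 0.0 zdir [ 0. -0. -1.]
holder [559. 146. 105.] [627. 210. 226.]
uprights [array([563. , 179.7, 181.1]), array([622.5, 176.9, 183.8])]
tip [591.8 230.1 190.1] ymin [227.85561087 228.95373174]
holder [560. 146. 108.] [626. 213. 225.]
uprights [array([562.3, 179.6, 185.3]), array([622.1, 176.8, 186.2])]
tip [590.3 230.3 189.9] ymin [227.31367099 228.14941464]
```

View pics/v5.png

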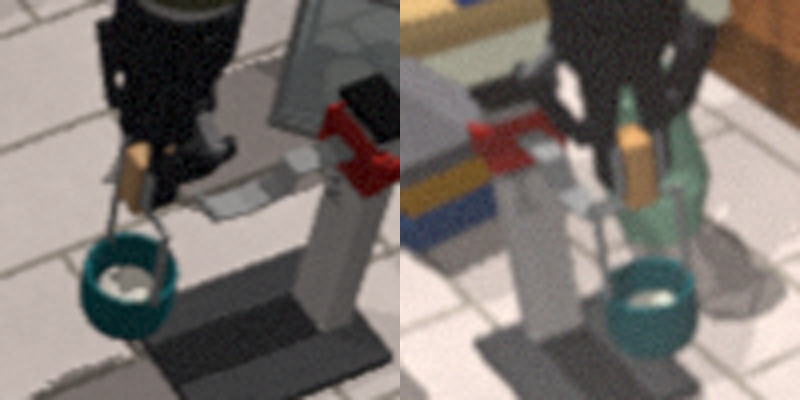

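The picture shows the holder upright in the grip, with its bail opening facing the hook tip (left panel (200,205)). I'll pass it over the tip.

{"op": "step_arm", "data": {
  "plan": "1.5 -0.05 0 0 0;3 -0.1 0 0 0;4.5 -0.15 0 0 0;6 -0.2 0 0 0;7.5 -0.25 0 0 0;8.3 -0.3 0 0 0;8.3 -0.3 0 0 0;8.3 -0.3 0 0 0;8.3 -0.3 0 0 0;8.3 -0.3 0 0 0"
}}

```text
time_s: 7.55
eef_pos: [593.6, 261.9, 227.4]
ee_rot: [0.0, 0.722, 0.692, -0.0]
force: [0.0, -0.7, -2.8]
grip_width: 0.251
```

Run:
```python
from h import *
rows([593,262,192],-2.5)
pp=[]
for n in('scene','side'):
    p,d,W,i=cloud(n); P=W.reshape(-1,3); P=P[~np.isnan(P[:,0])]
    b=P[(abs(P[:,0]-592)<40)&(abs(P[:,1]-262)<40)&(P[:,2]>80)&(P[:,2]<165)]
    print('cup',b.min(0).round(),b.max(0).round())
    H=P[(abs(P[:,0]-593)<14)&(P[:,1]>222)&(P[:,1]<330)&(P[:,2]>165)&(P[:,2]<205)]
    print('tip',np.median(H[H[:,1]<236],0).round(1),'riser',np.median(H[(H[:,1]>270)&(H[:,2]>182)&(H[:,2]<192)],0).round(1))
    c=cv2.Rodrigues(np.array(i['rvec'],float))[0]@np.array([592,262,190.])+np.array(i['tvec']).ravel(); f=210/np.tan(np.radians(i['vfov'])/2)
    u0,v0=int(f*c[0]/c[2]+i['cx']),int(f*c[1]/c[2]+i['cy'])
    pp.append(cv2.convertScaleAbs(cv2.resize(p[max(0,v0-50):v0+50,max(0,u0-50):u0+50],(400,400),interpolation=2),alpha=1.4))
save(np.hstack(pp),'v6.png')
```

```text
t 7.55 pos [593.6 261.9 227.4] yaw -2.5 F [ 0.05 -0.65 -2.83] grip 0.251 -> shift [ 0.   -0.06  3.54] twist 0.0 zdir [ 0. -0. -1.]
cup [560. 228. 108.] [626. 294. 164.]
tip [594.2 230.  193.2] riser [592.9 292.7 187.7]
cup [561. 228. 105.] [624. 295. 163.]
tip [591.7 230.4 188.6] riser [591.9 294.6 188.4]
```

View pics/v6.png

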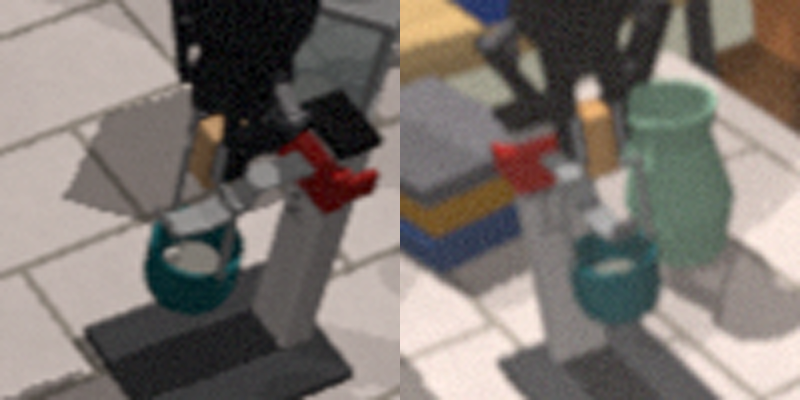

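The picture shows the hook strap running through the bail, with the tip in front (left (165,220)) and the block above. I'll lower it.

{"op": "step_arm", "data": {
  "plan": "0 0 1 0 0;0 0 2 0 0;0 0 3 0 0;0 0 3.8 0 0;0 0 4.4 0 0;0 0 5 0 0;0 0 5.4 0 0;0 0 5.6 0 0;0 0 5.6 0 0;0 0 5.6 0 0"
}}

```text
time_s: 8.65
eef_pos: [593.5, 262.5, 171.6]
ee_rot: [0.0, 0.722, 0.692, 0.0]
force: [-0.2, -0.4, 0.2]
grip_width: 0.252
```

Run:
```python
from h import *
for k in range(4):
    rows([593,262,169],-2.5)
    p,d,W,i=cloud('side' if k%2 else 'scene'); P=W.reshape(-1,3); P=P[~np.isnan(P[:,0])]
    H=P[(abs(P[:,0]-593)<14)&(P[:,1]>222)&(P[:,1]<330)&(P[:,2]>140)&(P[:,2]<205)]
    print('tip z',H[H[:,1]<234].round(1).mean(0),'arm',np.median(H[(H[:,1]>300)&(H[:,1]<325)],0))
```

```text
t 8.65 pos [593.5 262.5 171.6] yaw -2.4 F [-0.17 -0.35  0.17] grip 0.252 -> shift [-0.06 -0.05  0.26] twist 0.1 zdir [ 0.  0. -1.]
tip z [592.32142857 229.95714286 171.46428571] arm [603.00147166 320.59681423 178.13052833]
t 8.7 pos [593.6 262.5 171.7] yaw -2.4 F [-1.73 -0.65  0.05] grip 0.25 -> shift [-0.06 -0.05  0.27] twist 0.1 zdir [ 0.  0. -1.]
tip z [592.06538462 231.12307692 168.78076923] arm [585.64236187 313.69692293 176.43562643]
t 8.75 pos [593.5 262.6 171.6] yaw -2.5 F [-1.46  0.34 -0.38] grip 0.251 -> shift [-0.06 -0.05  0.26] twist 0.0 zdir [ 0.  0. -1.]
tip z [592.79230769 229.86153846 171.80769231] arm [602.70356193 321.27278399 177.44368483]
t 8.8 pos [593.5 262.5 171.6] yaw -2.5 F [-1.13 -0.25 -0.61] grip 0.253 -> shift [-0.05 -0.05  0.26] twist 0.0 zdir [ 0.  0. -1.]
tip z [592.26818182 230.55909091 170.07272727] arm [585.77339079 313.16884362 176.0485462 ]
```

{"op": "step_arm", "data": {
  "plan": "0 0 0.3 0 0;0 0 0.3 0 0;0 0 0.3 0 10;0 0 0.3 0 30;0 0 0.3 0 40;0 0 0.3 0 60;0 0 0.3 0 70;0 0 0.3 0 70;0 0 0.3 0 70;0 0 0.3 0 70"
}}

```text
time_s: 9.85
eef_pos: [593.5, 262.5, 168.3]
ee_rot: [0.0, 0.722, 0.692, -0.0]
force: [0.0, -0.5, -0.1]
grip_width: 0.701
```

{"op": "step_arm", "data": {
  "plan": "0 0 -0.3 0 70;0 0 -1 0 70;0 0 -2 0 70;0 0 -4 0 70;0 0 -6 0 70;0 0 -8 0 70;0 0 -8 0 70;0 0 -8 0 70;0 0 -8 0 70;0 0 -8 0 70"
}}

```text
time_s: 10.85
eef_pos: [593.2, 262.4, 247.3]
ee_rot: [-0.0, 0.722, 0.692, -0.001]
force: [-0.2, 0.2, -0.2]
grip_width: 0.703
```

```bash
cat > look.py <<'E'
from h import *
import sys
pp=[]
rows([593,262,172],-2.5)
for n in('scene','side'):
    p,d,W,i=cloud(n); P=W.reshape(-1,3); P=P[~np.isnan(P[:,0])]
    H=P[(abs(P[:,0]-593)<14)&(P[:,1]>222)&(P[:,1]<234)&(P[:,2]>140)&(P[:,2]<205)]
    print('tip',H.mean(0).round(1))
    b=P[(abs(P[:,0]-592)<36)&(abs(P[:,1]-262)<45)&(P[:,2]>30)&(P[:,2]<110)]
    print('cup',b.min(0).round(),b.max(0).round())
    t=P[(abs(P[:,0]-592)<25)&(abs(P[:,1]-262)<30)&(P[:,2]>196)&(P[:,2]<209)]
    print('blocktop',len(t),t.mean(0).round(1) if len(t) else '',cv2.minAreaRect(t[:,:2].astype(np.float32)) if len(t)>4 else '')
    c=cv2.Rodrigues(np.array(i['rvec'],float))[0]@np.array([592,262,170.])+np.array(i['tvec']).ravel(); f=210/np.tan(np.radians(i['vfov'])/2)
    u0,v0=int(f*c[0]/c[2]+i['cx']),int(f*c[1]/c[2]+i['cy'])
    pp.append(cv2.convertScaleAbs(cv2.resize(p[max(0,v0-50):v0+50,max(0,u0-50):u0+50],(400,400),interpolation=2),alpha=1.4))
save(np.hstack(pp),sys.argv[1])
E
python3 look.py v7.png
```

```text
t 10.85 pos [593.2 262.4 247.3] yaw -2.5 F [-0.2   0.17 -0.16] grip 0.703 -> shift [-0.04 -0.01  7.53] twist 0.0 zdir [-0.002 -0.    -1.   ]
tip [592.8 229.7 167.2]
cup [559. 229.  46.] [627. 293. 108.]
blocktop 81 [594.1 261.1 201.8] ((593.2665405273438, 261.3179626464844), (31.246919631958008, 23.109804153442383), 77.23542785644531)
tip [591.7 230.6 163.6]
cup [561. 228.  48.] [625. 294. 109.]
blocktop 54 [592.2 260.4 200.8] ((592.34912109375, 262.9298095703125), (21.77013397216797, 27.488981246948242), 2.3294832706451416)
```

View pics/v7.png

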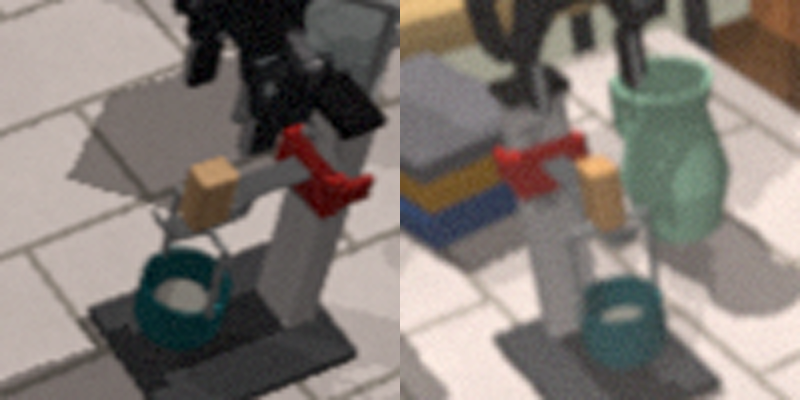

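The picture shows the holder hanging freely and level on the hook, with the open gripper clear above it. I'll wait for it to hang still.

{"op": "step_arm", "data": {
  "plan": "0 0 0 0 70;0 0 0 0 70;0 0 0 0 70;0 0 0 0 70;0 0 0 0 70;0 0 0 0 70;0 0 0 0 70;0 0 0 0 70;0 0 0 0 70;0 0 0 0 70"
}}

```text
time_s: 11.95
eef_pos: [593.5, 262.5, 248.3]
ee_rot: [0.0, 0.722, 0.692, 0.0]
force: [-0.6, 0.2, 0.6]
grip_width: 0.703
```

{"op": "step_arm", "data": {
  "plan": "0 0 0 0 70;0 0 0 0 70;0 0 0 0 70;0 0 0 0 70;0 0 0 0 70;0 0 0 0 70;0 0 0 0 70;0 0 0 0 70;0 0 0 0 70;0 0 0 0 70"
}}

```text
time_s: 12.95
eef_pos: [593.5, 262.5, 248.3]
ee_rot: [0.0, 0.722, 0.692, -0.0]
force: [-0.0, -0.4, 0.1]
grip_width: 0.703
```

{"op": "step_arm", "data": {
  "plan": "0 0 0 0 70;0 0 0 0 70;0 0 0 0 70;0 0 0 0 70;0 0 0 0 70;0 0 0 0 70;0 0 0 0 70;0 0 0 0 70;0 0 0 0 70;0 0 0 0 70"
}}

```text
time_s: 13.95
eef_pos: [593.5, 262.5, 248.3]
ee_rot: [0.0, 0.722, 0.692, 0.0]
force: [0.1, -0.4, 0.2]
grip_width: 0.7
```

{"op": "step_arm", "data": {
  "plan": "0 0 0 0 70;0 0 0 0 70;0 0 0 0 70;0 0 0 0 70;0 0 0 0 70;0 0 0 0 70;0 0 0 0 70;0 0 0 0 70;0 0 0 0 70;0 0 0 0 70"
}}

```text
time_s: 14.95
eef_pos: [593.5, 262.5, 248.3]
ee_rot: [-0.0, 0.722, 0.692, -0.0]
force: [-0.9, 0.2, -0.8]
grip_width: 0.698
```

```bash
python3 look.py a.png; python3 look.py b.png
```

```text
t 14.95 pos [593.5 262.5 248.3] yaw -2.5 F [-0.89  0.19 -0.84] grip 0.698 -> shift [-0.05 -0.05  7.63] twist 0.0 zdir [-0. -0. -1.]
tip [592.5 230.2 165.8]
cup [560. 228.  43.] [626. 294. 110.]
blocktop 82 [594.  260.9 201.9] ((593.2783203125, 261.63397216796875), (23.299997329711914, 29.060592651367188), 1.7715721130371094)
tip [591.5 230.3 164.1]
cup [561. 228.  47.] [627. 293. 108.]
blocktop 50 [592.4 260.  201.2] ((592.3104248046875, 262.4075012207031), (28.31841468811035, 20.320423126220703), 89.79334259033203)
t 15.05 pos [593.5 262.5 248.3] yaw -2.5 F [-0.29 -0.37 -0.79] grip 0.702 -> shift [-0.05 -0.05  7.63] twist 0.0 zdir [ 0. -0. -1.]
tip [592.2 230.  166.4]
cup [559. 228.  46.] [626. 292. 109.]
blocktop 82 [593.9 261.  201.8] ((592.6736450195312, 262.96417236328125), (24.26654624938965, 32.60630416870117), 6.693943500518799)
tip [592.5 230.6 163.9]
cup [560. 228.  46.] [628. 295. 109.]
blocktop 54 [591.8 259.6 201.3] ((592.3561401367188, 261.6400451660156), (24.128910064697266, 21.393959045410156), 87.40829467773438)
```

It has hung still for over 4 s. Next I'll go back down, grip it and lift it off.

{"op": "step_arm", "data": {
  "plan": "0 0 3 0 70;0 0 5.5 0 70;0 0 7.3 0 70;0 0 8.1 0 70;0 0 8.1 0 70;0 0 8.1 0 0;0 0 8.1 0 0;0 0 8.1 0 0;0 0 8.1 0 0;0 0 8.1 0 0",
  "grip_force": 50
}}

```text
time_s: 16.15
eef_pos: [593.8, 262.6, 167.7]
ee_rot: [0.0, 0.722, 0.692, 0.001]
force: [1.2, 1.0, -0.1]
grip_width: 0.249
```

{"op": "step_arm", "data": {
  "plan": "0 0 0 0 0;0 0 0 0 0;0 0 -1 0 0;0 0 -2 0 0;0 0 -3 0 0;0 0 -4 0 0;0 0 -5 0 0;0 0 -5.9 0 0;0 0 -5.9 0 0;0 0 -5.9 0 0"
}}

```text
time_s: 17.15
eef_pos: [593.4, 262.5, 226.1]
ee_rot: [-0.0, 0.722, 0.692, -0.0]
force: [-0.3, -0.3, -2.8]
grip_width: 0.252
```

Run:
```python
from h import *
rows([591,170,227],-2.5)
for n in('scene','side'):
    p,d,W,i=cloud(n); P=W.reshape(-1,3); P=P[~np.isnan(P[:,0])]
    b=P[(abs(P[:,0]-592)<40)&(abs(P[:,1]-262)<40)&(P[:,2]>80)&(P[:,2]<165)]
    print('cup',b.min(0).round(),b.max(0).round())
    H=P[(abs(P[:,0]-593)<14)&(P[:,1]>222)&(P[:,1]<234)&(P[:,2]>165)&(P[:,2]<215)]
    print('tip',H.mean(0).round(1),H.max(0).round(1))
```

```text
t 17.15 pos [593.4 262.5 226.1] yaw -2.5 F [-0.3  -0.28 -2.76] grip 0.252 -> shift [-9.25  0.16 -0.09] twist 0.0 zdir [-0. -0. -1.]
cup [559. 228. 104.] [627. 293. 165.]
tip [591.9 229.9 190.4] [601.8 232.9 195.4]
cup [560. 228. 103.] [626. 294. 165.]
tip [591.6 231.1 187.6] [602.1 233.9 193.5]
```

{"op": "step_arm", "data": {
  "plan": "-1.5 0 -0.2 0 0;-3 0.05 -0.2 0 0;-4.5 0.1 -0.2 0 0;-6 0.1 -0.2 0 0;-7.5 0.1 -0.2 0 0;-9 0.15 -0.2 0 0;-11 0.15 -0.2 0 0;-12 0.15 -0.2 0 0;-12 0.15 -3 0 0;-12 0.15 -6.5 0 0"
}}

```text
time_s: 18.25
eef_pos: [589.3, 141.9, 290.9]
ee_rot: [-0.001, 0.722, 0.692, -0.001]
force: [0.8, 0.3, -1.4]
grip_width: 0.246
```

Run:
```python
from h import *
W=np.load('scene.npy'),np.load('side.npy')
import cv2
for n,w in zip(('scene','side'),W):
    p=cv2.imread(f'pics/{n}0.png').astype(int)
    m=(abs(w[...,0]-628)<70)&(abs(w[...,1]+232)<70)&(p[...,2]<0.6*p[...,1])&(abs(w[...,2])<15)
    q=w[m]; print(len(q),cv2.minEnclosingCircle(q[:,:2].astype(np.float32)),np.median(q,0))
rows([629,-232,290],-2.5)
```

```text
908 ((630.62255859375, -230.120849609375), 49.67909622192383) [ 631.81100248 -230.76222866    7.20290072]
472 ((627.684326171875, -232.69784545898438), 47.30064010620117) [ 623.10108526 -237.69117231    6.81852776]
t 18.25 pos [589.3 141.9 290.9] yaw -2.5 F [ 0.78  0.32 -1.38] grip 0.246 -> shift [-37.18   5.59   0.07] twist 0.0 zdir [-0.003  0.    -1.   ]
```

{"op": "step_arm", "data": {
  "plan": "-2 0.3 0 0 0;-6 0.9 0 0 0;-10.5 1.6 0 0 0;-15 2.3 0 0 0;-19.5 3 0 0 0;-24 3.6 0 0 0;-28.5 4.3 0 0 0;-33 5 0 0 0;-36 5.4 0 0 0;-37.1 5.6 0 0 0"
}}

```text
time_s: 19.25
eef_pos: [629.4, -233.9, 290.5]
ee_rot: [-0.0, 0.723, 0.691, -0.0]
force: [0.4, -0.0, -2.0]
grip_width: 0.251
```

{"op": "step_arm", "data": {
  "plan": "0 0 3 0 0;0 0 7 0 0;0 0 10 0 0;0 0 12 0 0;0 0 12 0 0;0 0 12 0 0;0 0 12 0 0"
}}

```text
time_s: 19.95
eef_pos: [630.6, -230.5, 173.3]
ee_rot: [0.001, 0.722, 0.692, 0.0]
force: [-0.5, 0.6, -2.6]
grip_width: 0.251
```

Run:
```python
from h import *
rows([629.5,-231,127],-2.5)
pp=[]
for n in('scene','side'):
    p,d,W,i=cloud(n); P=W.reshape(-1,3); P=P[~np.isnan(P[:,0])]
    b=P[(abs(P[:,0]-629)<45)&(abs(P[:,1]+231)<45)&(P[:,2]>30)&(P[:,2]<100)]
    print('cup',b.min(0).round(),b.max(0).round(),cv2.minEnclosingCircle(b[(b[:,2]<95),:2].astype(np.float32)))
    w=W; q=p.astype(int)
    m=(abs(w[...,0]-628)<70)&(abs(w[...,1]+232)<70)&(q[...,0]<0.6*q[...,1])&(abs(w[...,2])<15)
    print('coaster',cv2.minEnclosingCircle(w[m][:,:2].astype(np.float32)))
    c=cv2.Rodrigues(np.array(i['rvec'],float))[0]@np.array([629,-231,50.])+np.array(i['tvec']).ravel(); f=210/np.tan(np.radians(i['vfov'])/2)
    u0,v0=int(f*c[0]/c[2]+i['cx']),int(f*c[1]/c[2]+i['cy'])
    pp.append(cv2.convertScaleAbs(cv2.resize(p[v0-50:v0+50,u0-50:u0+50],(400,400),interpolation=2),alpha=1.4))
save(np.hstack(pp),'v8.png')
```

```text
t 19.95 pos [ 630.6 -230.5  173.3] yaw -2.4 F [-0.51  0.56 -2.58] grip 0.251 -> shift [-0.04 -0.12  4.63] twist 0.1 zdir [ 0.003 -0.001 -1.   ]
cup [ 599. -263.   48.] [ 663. -199.  100.] ((630.4293823242188, -231.28253173828125), 33.23859405517578)
coaster ((632.2655029296875, -230.49005126953125), 48.95509719848633)
cup [ 598. -264.   52.] [ 661. -200.   99.] ((629.3756713867188, -230.6908416748047), 33.028934478759766)
coaster ((627.2269287109375, -232.33824157714844), 46.94733428955078)
```

View pics/v8.png

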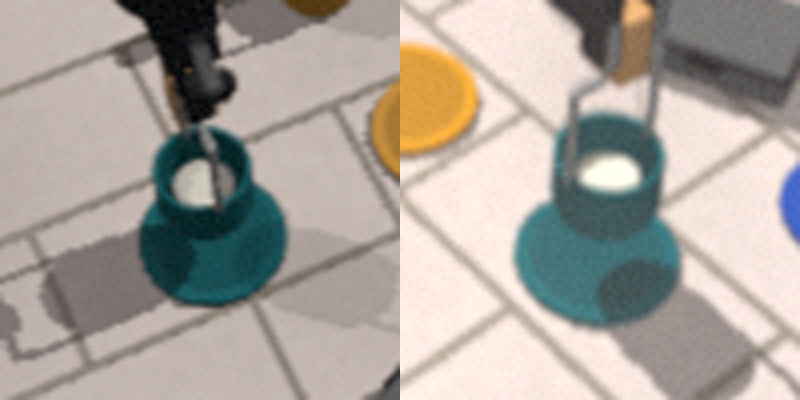

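The picture shows the cup above the middle of the teal coaster in both views. I'll lower it gently.

{"op": "step_arm", "data": {
  "plan": "0 0 1.5 0 0;0 0 2.8 0 0;0 0 3.7 0 0;0 0 4.2 0 0;0 0 4.3 0 0;0 0 4.4 0 0;0 0 4.4 0 0;0 0 4.4 0 0;0 0 4.4 0 0"
}}

```text
time_s: 20.95
eef_pos: [630.2, -231.0, 129.0]
ee_rot: [0.001, 0.722, 0.692, 0.0]
force: [-3.4, -0.4, 6.4]
grip_width: 0.25
```

{"op": "step_arm", "data": {
  "plan": "0 0 0.05 0 0;0 0 0.1 0 0;0 0 0.15 0 0;0 0 0.15 0 0;0 0 0.15 0 0"
}}

```text
time_s: 21.45
eef_pos: [630.3, -231.2, 129.0]
ee_rot: [0.002, 0.722, 0.692, 0.0]
force: [-5.4, 0.1, 14.4]
grip_width: 0.252
```

In contact. I'll ease the pressure, then release and rise.

{"op": "step_arm", "data": {
  "plan": "0 0 -0.15 0 0;0 0 -0.2 0 0;0 0 -0.2 0 0;0 0 -0.2 0 15;0 0 -0.2 0 40;0 0 -0.2 0 60;0 0 -0.2 0 70;0 0 -0.2 0 70;0 0 -0.2 0 70"
}}

```text
time_s: 22.35
eef_pos: [629.9, -230.5, 127.7]
ee_rot: [-0.0, 0.722, 0.692, 0.0]
force: [0.1, -0.1, 0.0]
grip_width: 0.701
```

{"op": "step_arm", "data": {
  "plan": "0 0 -1 0 70;0 0 -3 0 70;0 0 -6 0 70;0 0 -10 0 70;0 0 -14 0 70;0 0 -14 0 70;0 0 -14 0 70;0 0 -14 0 70;0 0 -14 0 70;0 0 -14 0 70"
}}

```text
time_s: 23.35
eef_pos: [629.7, -230.4, 266.9]
ee_rot: [-0.001, 0.722, 0.692, -0.0]
force: [0.2, 0.9, -0.2]
grip_width: 0.699
```

Run:
```python
from h import *
rows([629.5,-231,267])
pp=[]
for n in('scene','side'):
    p,d,W,i=cloud(n); P=W.reshape(-1,3); P=P[~np.isnan(P[:,0])]
    b=P[(abs(P[:,0]-629)<45)&(abs(P[:,1]+231)<45)&(P[:,2]>14)&(P[:,2]<53)]
    print('cup',cv2.minEnclosingCircle(b[:,:2].astype(np.float32)))
    t=P[(abs(P[:,0]-629)<45)&(abs(P[:,1]+231)<45)&(P[:,2]>155)&(P[:,2]<170)]
    print('top',t.mean(0).round(1))
    t=P[(abs(P[:,0]-469)<45)&(abs(P[:,1]+80)<45)&(P[:,2]>151)&(P[:,2]<163)]
    print('mustard top',t.mean(0).round(1))
    H=P[(abs(P[:,0]-593)<14)&(P[:,1]>222)&(P[:,1]<234)&(P[:,2]>140)&(P[:,2]<215)]
    print('tip',H.mean(0).round(1))
    pp.append(cv2.convertScaleAbs(cv2.resize(p,(400,300)),alpha=1.4))
    c=cv2.Rodrigues(np.array(i['rvec'],float))[0]@np.array([629,-231,50.])+np.array(i['tvec']).ravel(); f=210/np.tan(np.radians(i['vfov'])/2)
    u0,v0=int(f*c[0]/c[2]+i['cx']),int(f*c[1]/c[2]+i['cy'])
    pp.append(cv2.convertScaleAbs(cv2.resize(p[v0-45:v0+45,u0-60:u0+60],(400,300),interpolation=2),alpha=1.4))
save(np.vstack([np.hstack(pp[:2]),np.hstack(pp[2:])]),'v9.png')
```

```text
t 23.35 pos [ 629.7 -230.4  266.9] yaw -2.5 F [ 0.18  0.89 -0.21] grip 0.699 -> shift [-0.06 -0.02 -0.01] twist 0 zdir [-0.001  0.001 -1.   ]
cup ((627.8175048828125, -235.69281005859375), 36.12715530395508)
top [ 631.1 -231.9  162. ]
mustard top [470.8 -80.3 156.4]
tip [592.3 229.5 191.3]
cup ((628.9151611328125, -231.1459197998047), 32.97691345214844)
top [ 628.  -233.6  161. ]
mustard top [468.7 -80.8 155.7]
tip [591.5 230.3 188.9]
```

View pics/v9.png

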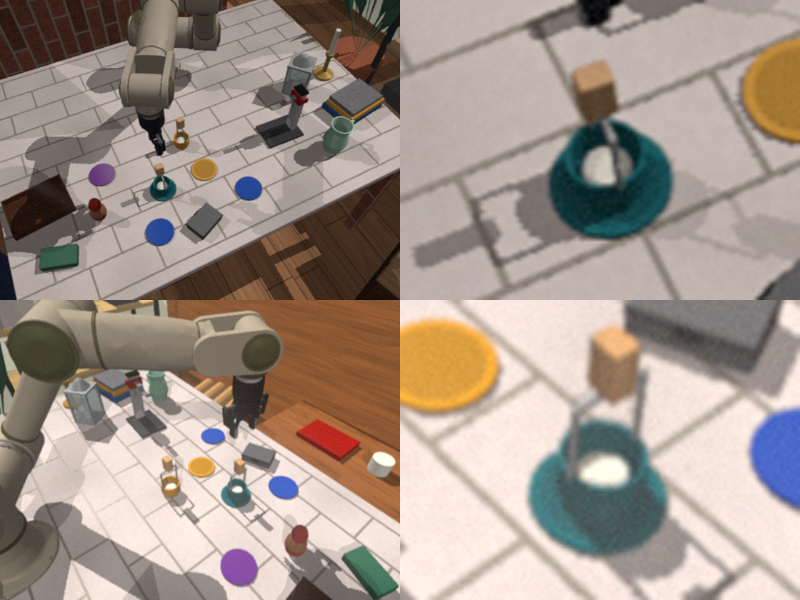

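The picture shows the teal holder upright in the middle of the teal coaster, the scale empty and the mustard holder where it was.

```bash
python3 -c "
from h import *
print(workorder.finish_job())"
```

```text
the job is handed in; nothing more can be done
None
```

The teal holder was weighed on the hook and now stands upright on the teal coaster. I handed the job in at about 23.5 s of the 64 s allowed.

- **Weighing:** I released it on the hook at about 9.5 s, backed the open gripper off above it, and left it until about 16 s. Looks at 10.9 s and 15 s agreed within noise, so it hung still for about 4 s. The hook sank about 25 mm, and the wrist force when carrying was about 2.2–2.8 N, or roughly 0.23–0.28 kg.
- **Placing:** Both cameras show it upright. The top of the grip block is at 161–162 mm, which matches the holder standing on the 6 mm coaster. It is centred to within about 2–3 mm by the side camera.
- **Rest of the scene:** The hook tip is back at its unloaded height, so the scale is empty. The mustard holder has not moved, and the gripper is clear above everything.

Some checks did not fully agree:
- **Camera offset:** The two fixed cameras differ by 2–5 mm on the coaster centre, so I used the average.
- **Cup circle:** The scene camera's final circle fit around the cup was about 5 mm off and too large. It probably caught coaster-edge or shadow pixels.
- **Touchdown:** The holder was pressed onto the coaster with about 14 N, which I eased off before letting go.

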